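# Stir the filter balls, then hold the cover over the housing

## Task

Take the wooden muddler and stir the clay balls round in the open filter housing until most of them lie clearly more than a ball's width from where they were, then put the muddler back down on the counter, clear of the housing. Next take the cover plate by its handle and hold it level and still about 3 cm above the housing's flange, touching nothing there, with its four holes lined up over the four threaded holes; finish while still holding it there, so that I can slip the gasket in. Keep all the balls in the housing and leave the other things on the counter where they are.

Things in the scene. Friction and masses are not known exactly. Their poses are not given: they have to be found in the camera images.
- housing: Open steel filter housing, fixed: round pot, inside diameter 108 mm, inner floor 6 mm above the counter, with a flange 160 mm (its x) by 130 mm (its y) round its mouth, top 60 mm above the counter, four 10 mm threaded holes. Six balls lie in it in one layer, at the start in a loose ring that leaves the middle free (radius 17 mm or more). Origin: centre of its underside, on the counter; z up.
- cover: Aluminium cover plate, 160 (x) by 130 (y) by 5 mm, about 0.35 kg, flat on the counter; four 14 mm holes patterned like the flange's (either way round fits). On top a black bar handle along its x: 80 mm long, 14 mm wide (y), from 27 to 45 mm above the underside, on posts 33 mm either side of the middle, open between them. Origin: centre of the underside; z up.
- muddler: Wooden muddler (pestle) standing upright on the counter: round foot 24 mm in diameter and 30 mm high, above it a straight round shaft 20 mm in diameter; 160 mm tall in all, about 0.14 kg. Origin: centre of the foot's underside; z along the shaft to its top. Circled near the wall of the housing (its axis about 37 mm from the housing axis) it sweeps the balls along; circled much nearer the middle it only wedges them against the wall.
- thread0 (a point): Centre of a threaded hole at the top face of the housing's flange, x +66 mm, y +51 mm from the housing's axis (housing frame).
- hole0 (a point): Centre of a hole at the underside of the cover plate, x +66 mm, y +51 mm from the plate's centre (plate frame).
- thread1 (a point): Centre of a threaded hole at the top face of the housing's flange, x -66 mm, y +51 mm from the housing's axis (housing frame).
- hole1 (a point): Centre of a hole at the underside of the cover plate, x -66 mm, y +51 mm from the plate's centre (plate frame).
- thread2 (a point): Centre of a threaded hole at the top face of the housing's flange, x -66 mm, y -51 mm from the housing's axis (housing frame).
- hole2 (a point): Centre of a hole at the underside of the cover plate, x -66 mm, y -51 mm from the plate's centre (plate frame).
- thread3 (a point): Centre of a threaded hole at the top face of the housing's flange, x +66 mm, y -51 mm from the housing's axis (housing frame).
- hole3 (a point): Centre of a hole at the underside of the cover plate, x +66 mm, y -51 mm from the plate's centre (plate frame).
- ball0_center (a point): Centre of one of six equal smooth glazed clay filter balls, 20 mm in diameter, about 11 g, rolling freely on the housing's floor.
- ball1_center (a point): Centre of one of six equal smooth glazed clay filter balls, 20 mm in diameter, about 11 g, rolling freely on the housing's floor.
- ball2_center (a point): Centre of one of six equal smooth glazed clay filter balls, 20 mm in diameter, about 11 g, rolling freely on the housing's floor.
- ball3_center (a point): Centre of one of six equal smooth glazed clay filter balls, 20 mm in diameter, about 11 g, rolling freely on the housing's floor.
- ball4_center (a point): Centre of one of six equal smooth glazed clay filter balls, 20 mm in diameter, about 11 g, rolling freely on the housing's floor.
- ball5_center (a point): Centre of one of six equal smooth glazed clay filter balls, 20 mm in diameter, about 11 g, rolling freely on the housing's floor.
- mug: Bystander: white mug, 70 mm wide, 85 mm tall, handle on one side. Origin: centre of its underside.
- sauce: Bystander: amber sauce bottle, 60 mm wide, 180 mm tall. Origin: centre of its underside.
- jar: Bystander: glass jar, 68 mm wide, 100 mm tall. Origin: centre of its underside.
- can: Bystander: food can, 74 mm wide, 110 mm tall. Origin: centre of its underside.
- bowl: Bystander: steel bowl, 120 mm wide, 50 mm tall. Origin: centre of its underside.
- dish: Fixed small steel dish with four bolts, 90 by 70 mm, 22 mm high; not needed. Origin: centre of its underside.
Things that resemble listed ones, but are neither listed nor needed, are in the scene too. Several things have the shape of the muddler; the one meant has the colours described above.

How it is judged:
On the way, in this order (a step that is already met when the one before it is completed fails the run):
1. the muddler's foot is in the housing and at least four of the six balls are more than 20 mm from where they started (horizontal distance between muddler and housing below 0.05 m and height (world z) of muddler below 0.05 m and (distance of each of ball0_center, ball1_center, ball2_center, ball3_center from where it was at the start of the episode above 0.02 m or distance of each of ball0_center, ball1_center, ball2_center, ball4_center from where it was at the start of the episode above 0.02 m or distance of each of ball0_center, ball1_center, ball2_center, ball5_center from where it was at the start of the episode above 0.02 m or distance of each of ball0_center, ball1_center, ball3_center, ball4_center from where it was at the start of the episode above 0.02 m or distance of each of ball0_center, ball1_center, ball3_center, ball5_center from where it was at the start of the episode above 0.02 m or distance of each of ball0_center, ball1_center, ball4_center, ball5_center from where it was at the start of the episode above 0.02 m or distance of each of ball0_center, ball2_center, ball3_center, ball4_center from where it was at the start of the episode above 0.02 m or distance of each of ball0_center, ball2_center, ball3_center, ball5_center from where it was at the start of the episode above 0.02 m or distance of each of ball0_center, ball2_center, ball4_center, ball5_center from where it was at the start of the episode above 0.02 m or distance of each of ball0_center, ball3_center, ball4_center, ball5_center from where it was at the start of the episode above 0.02 m or distance of each of ball1_center, ball2_center, ball3_center, ball4_center from where it was at the start of the episode above 0.02 m or distance of each of ball1_center, ball2_center, ball3_center, ball5_center from where it was at the start of the episode above 0.02 m or distance of each of ball1_center, ball2_center, ball4_center, ball5_center from where it was at the start of the episode above 0.02 m or distance of each of ball1_center, ball3_center, ball4_center, ball5_center from where it was at the start of the episode above 0.02 m or distance of each of ball2_center, ball3_center, ball4_center, ball5_center from where it was at the start of the episode above 0.02 m)), for 0.05 s.
2. the muddler is let go, low on the counter, clear of the housing (axis of its foot more than 85 mm from the housing's axis) (horizontal distance between muddler and housing above 0.085 m and height (world z) of muddler below 0.04 m and contact force between each of the fingers, housing and muddler below 0.1 N and linear speed of muddler below 0.05 m/s), for 0.2 s.
At the end, for the whole second after the job is handed in: The gripped cover hangs still, tilted under 0.1 rad, its underside 10 to 50 mm above the flange, touching no other object; each hole within 6 mm sideways of a threaded hole; the muddler is let go on the counter, off the housing and over 85 mm from its axis; all balls are in the housing (((horizontal distance between hole0 and thread0 below 0.006 m and horizontal distance between hole1 and thread1 below 0.006 m and horizontal distance between hole2 and thread2 below 0.006 m and horizontal distance between hole3 and thread3 below 0.006 m) or (horizontal distance between hole0 and thread2 below 0.006 m and horizontal distance between hole1 and thread3 below 0.006 m and horizontal distance between hole2 and thread0 below 0.006 m and horizontal distance between hole3 and thread1 below 0.006 m)) and height (world z) of cover between 0.07 and 0.11 m and angle between cover's own z axis and vertical below 0.1 rad and linear speed of cover below 0.02 m/s and contact force between the fingers and cover above 1 N and contact force between each of housing, muddler, mug, sauce, jar, can, bowl and cover below 0.1 N and horizontal distance between muddler and housing above 0.085 m and height (world z) of muddler below 0.04 m and contact force between each of the fingers, housing and muddler below 0.1 N and horizontal distance between each of ball0_center, ball1_center, ball2_center, ball3_center, ball4_center, ball5_center and housing below 0.06 m and height (world z) of each of ball0_center, ball1_center, ball2_center, ball3_center, ball4_center, ball5_center below 0.055 m); the arm keeps its last pose, push and grip.
It fails at once if a ball leaves the housing (height (world z) of any of ball0_center, ball1_center, ball2_center, ball3_center, ball4_center, ball5_center above 0.08 m or horizontal distance between any of ball0_center, ball1_center, ball2_center, ball3_center, ball4_center, ball5_center and housing above 0.07 m).
It fails at once if a bystander is moved by more than 40 mm (distance of any of mug, sauce, jar, can, bowl from where it was at the start of the episode above 0.04 m).
It also fails if it takes over 72 s, if anything falls off the work surface, if the arm or the gripper's body presses on something with over 40 N, if the wrist force passes 120 N, or if a joint passes its speed limit or range.

## Robot

A 7-joint arm with a two-finger parallel gripper is mounted at the origin on the work surface. World frame = base frame: x ahead of the robot, y to its left, z up, the work surface at z = 0. Lengths are in m, angles in rad, forces in N, time in s.
With the tool pointing down it reaches from about 0.4 to 0.85 m from the base axis. Payload 6.9 kg.
Tool frame: the origin (TCP) lies midway between the tips of the shut fingers; the grasp point (between the pads) lies robot.pinch_z behind it (robot.pinch_z is the distance from the TCP to the grasp point, in m); z points along the fingers, y is the line along which they close (so a half turn about z gives the same grasp; the last joint's range is limited). The gripper opens to 85 mm and grips with 20 to 120 N. Pads are 22 mm wide; open, the fingers measure 114 mm over their backs; the gripper's body (76 mm by 85 mm) begins 54 mm behind the grasp point. The pads swing forward as they close: fully open they stand 13 mm farther back than shut.
Start: joints at [-1.014, 0.507, -0.238, 1.5, 0.126, 1.149, -0.155], TCP at [0.273, 0.562, 0.231] pointing down, gripper open.
Joint ranges: [-3.08, 3.08], [-0.24, 2.05], [-1.43, 1.35], [0, 2.5], [-1.52, 4.66], [0.17, 1.96], [-2.89, 2.89]. Speed limits (rad/s): [2.39, 2.39, 3.14, 3.14, 3.14, 3.14, 3.14].

## Interface

Orientations are given as a rotation vector (axis times angle).
In Python, from rig import robot gives the robot as it stands.
- The arm moves only by the shell command python3 -m inch 'ROWS' [OPENING]. ROWS is JSON, a list of rows, each a list of 2 entries, a list of its own where there are three numbers: the shift along the tool's x, y, z in m, then the turn about the tool's z in rad. A call has 1 to 12 rows; each row shifts and turns the commanded pose from where the row before left it, along the tool's axes as they then stand; what a row does not reach is not made up. A row lasts 1/12 s, in which the tool goes at most 41.7 mm and 7.16 degrees, less where a joint would pass 70% of its speed; a pose out of reach is approached as far as the arm can. A call is refused whole if a number of a shift passes 0.0417 or a number of a turn 0.125, either way. A call with a gripper value outside its range is refused whole. OPENING is the finger opening in m, from 0 to 0.0854, set as the call begins (- or left out, the last holds). The fingers move at their own pace and stop on an object; the grip force is fixed at half the most. Time passes only in rows, so rows that do not move let the fingers close. It gives the time, the measured TCP pose, the force, the opening and the grip force at its end, in the units of the state.
- robot.read_state(): the state, without advancing time (a new reading comes with each control period).
- robot.grab_frame(name): name is "side" or "top"; returns a dict with "pixels" (480x640x3 uint8, red, green, blue), "fx", "fy", "cx", "cy" (pixels), "D" ([k1, k2, p1, p2, k3] as OpenCV has them; the pictures are not rectified), "view" (4x4, takes a point from world to camera coordinates). Camera axes: x right, y up, looking along -z (the intrinsics and any distortion apply to the point x, -y, -z); pixel columns grow to the right and rows downward; lengths in m; the calibration is good to about 2 mm. A picture is of the moment at which its call begins. There is no depth.
- robot.sign_off(): hands the job in; it is judged then, once.
The state is a dict: "time": time; "qpos": joint angles; "dq": joint speeds; "effort": joint torques, N m; "tool_pos": TCP position; "ee_rot": TCP orientation; "wrist_force": force on the tool from outside, world axes, zero at the start; "wrist_torque": the same for the moment, N m; "finger_gap": finger opening in m; "gripper_force": force on a finger pad.
Only numpy, scipy, OpenCV 4.12 (cv2) and the standard library are available. Lean on these libraries where they do the work, as an engineer would, in place of code of your own. Each camera call takes 0.05 s, during which the arm holds its last target. There are 200 camera calls.

## Working session

There is one attempt and no reset: what is moved stays moved. The work goes in short steps, Python scripts to look and compute and a shell command to move; the robot and the scene stay as the last step left them, time stands still between calls to the robot, and variables do not carry over. Pictures are saved under pics/ and viewed, at most 10 in all, crops included, and the job is handed in when it is done.

```bash
ls; mkdir -p pics
cat > h.py <<'E'
import numpy as np, cv2
from rig import robot
from scipy.spatial.transform import Rotation as R
def grab(n,save=None):
    f=robot.grab_frame(n)
    if save: cv2.imwrite(save,f["pixels"][:,:,::-1])
    return f
def ray(f,u,v):
    K=np.array([[f["fx"],0,f["cx"]],[0,f["fy"],f["cy"]],[0,0,1.]])
    p=cv2.undistortPoints(np.array([[[u,v]]],float),K,np.array(f["D"],float))[0,0]
    V=np.array(f["view"]);Rm=V[:3,:3];o=-Rm.T@V[:3,3]
    d=Rm.T@np.array([p[0],-p[1],-1]);return o,d/np.linalg.norm(d)
def atz(f,u,v,z):
    o,d=ray(f,u,v);return o+d*(z-o[2])/d[2]
def tri(r1,r2):
    A=np.zeros((3,3));b=np.zeros(3)
    for o,d in(r1,r2):
        P=np.eye(3)-np.outer(d,d);A+=P;b+=P@o
    x=np.linalg.solve(A,b);return x,[np.linalg.norm(np.cross(x-o,d)) for o,d in(r1,r2)]
def proj(f,p):
    K=np.array([[f["fx"],0,f["cx"]],[0,f["fy"],f["cy"]],[0,0,1.]])
    V=np.array(f["view"]);c=V[:3,:3]@np.array(p)+V[:3,3];c=np.array([c[0],-c[1],-c[2]])
    return cv2.projectPoints(c.reshape(1,1,3),np.zeros(3),np.zeros(3),K,np.array(f["D"],float))[0].ravel()
E
python3 - <<'E'
from h import *
import pickle
fs={n:grab(n,f"pics/{n}0.png") for n in("side","top")}
pickle.dump(fs,open("f0.pkl","wb"))
for n,f in fs.items(): o,d=ray(f,320,240);print(n,o,d,f["fx"])
s=robot.read_state();print(s,robot.pinch_z)
E
```

```text
pics
side [-0.00733128 -1.05193317  0.91159064] [ 0.35916629  0.73562131 -0.57433515] 510.315170583826
top [0.36806288 0.00961067 1.29121573] [ 0.13670806 -0.00499505 -0.99059879] 509.96228897688115
{'time': 0.1, 'qpos': array([-1.01348218,  0.5082819 , -0.23752935,  1.50102642,  0.1257075 ,
        1.14888496, -0.15479325]), 'dq': array([-0.0005969 , -0.00091869, -0.00088071, -0.00263884,  0.00128332,
       -0.0007072 ,  0.00156104]), 'effort': array([-4.74910164e-03, -6.21845412e+01, -2.19446272e+00, -2.50204343e+01,
        1.25744639e-02,  7.78066926e-03, -1.73246838e-05]), 'tool_pos': array([0.27274936, 0.56185468, 0.23050127]), 'ee_rot': array([-7.03583574e-01, -3.06145235e+00,  2.47732161e-03]), 'wrist_force': array([0.51061366, 0.01644838, 0.84545561]), 'wrist_torque': array([-0.0208914 , -0.00432214,  0.00517293]), 'gripper_force': 0.0, 'finger_gap': 0.08527882478133442} 0.0187
```

View pics/top0.png

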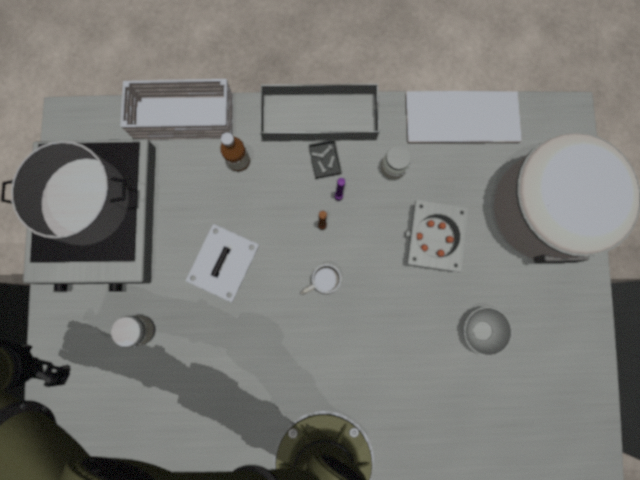

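View pics/side0.png

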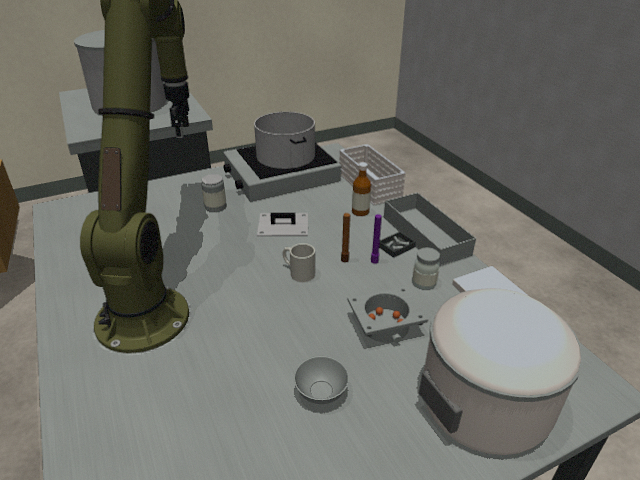

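The top view shows the brown muddler at (322,220) and a purple lookalike at (340,189). In the side view they are at (346,238) and (376,240). The cover is at (222,263) and the housing at (437,237) in the top view. Candidates for the muddler: brown (side 346,238) and purple (376,240); wood means brown. I'll check this in a close crop.

Run:
```python
import cv2,numpy as np
t=cv2.imread("pics/top0.png");s=cv2.imread("pics/side0.png")
def c(im,x,y,w,h,k):return cv2.resize(im[y:y+h,x:x+w],None,fx=k,fy=k,interpolation=cv2.INTER_CUBIC)
a=np.vstack([np.hstack([c(t,180,220,80,60,5),c(t,400,195,80,60,5)]),np.hstack([c(s,320,200,80,60,5),c(t,300,170,80,60,5)])])
cv2.imwrite("pics/crop0.png",a)
```

```text
(no output)
```

View pics/crop0.png

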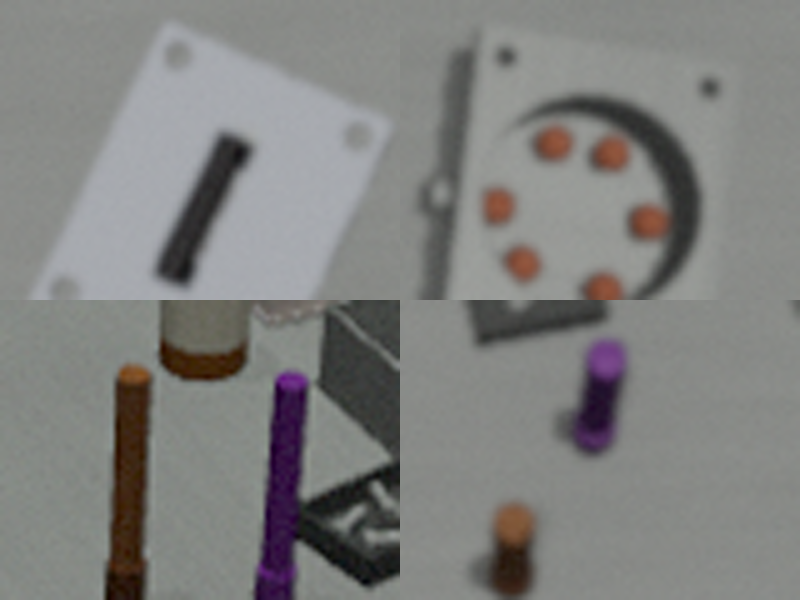

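The crop confirms it: the left muddler is wood-brown (top disc: top view 322.6,214.2; side view 346.2,214.0), and the purple one is a decoy. Plate holes in the top view are at about (215,231), (251,247) and (192,277). Flange holes are at about (421,206) and (462,212).

```bash
cat > fit.py <<'E'
from h import *
from scipy.optimize import least_squares
PAT=np.array([[66,51],[-66,51],[-66,-51],[66,-51]])/1000
def cen(f,u,v,r=4):
    g=cv2.cvtColor(f["pixels"],cv2.COLOR_RGB2GRAY).astype(float);u0,v0=int(round(u)),int(round(v))
    for _ in range(3):
        w=g[v0-r:v0+r+1,u0-r:u0+r+1];m=np.percentile(w,60);d=np.clip(m-w-4,0,None);Y,X=np.mgrid[-r:r+1,-r:r+1]
        if d.sum()<1:return None
        cx,cy=(d*X).sum()/d.sum(),(d*Y).sum()/d.sum();u1,v1=int(round(u0+cx)),int(round(v0+cy))
        if (u1,v1)==(u0,v0):break
        u0,v0=u1,v1
    return np.array([u0+cx,v0+cy])
def fit(obs,x0,z=None):
    # obs: list of (frame, uv array); each uv matched to nearest pattern point; x0=[x,y,yaw,z]
    def res(p):
        zz=z if z is not None else p[3];c,s=np.cos(p[2]),np.sin(p[2])
        P=[np.array([p[0]+c*a-s*b,p[1]+s*a+c*b,zz]) for a,b in PAT];r=[]
        for f,uvs in obs:
            q=np.array([proj(f,k) for k in P])
            for uv in uvs: d=q-uv;r+=list(d[np.argmin((d**2).sum(1))])
        return np.array(r)
    return least_squares(res,x0,loss="soft_l1"),res
E
python3 - <<'E'
from fit import *;import pickle
F=pickle.load(open("f0.pkl","rb"));t,s=F["top"],F["side"]
print("mud top",tri(ray(t,322.6,214.2),ray(s,346.2,214.0)))
for name,a,zz in(("cover",[(215.2,230.6),(251.2,247),(192.4,277.2),(229,295)],.0),("housing",[(420.8,206),(461.6,212.2),(413,262),(456,268)],.06)):
    p=[atz(t,*q,zz)[:2] for q in a];c=np.mean(p,0);e=np.array(p[2])-p[0];  # long side
    yaw=np.arctan2(e[1],e[0]);
    L=[np.linalg.norm(p[2]-p[0]),np.linalg.norm(p[1]-p[0])];
    if L[0]<L[1]: yaw+=np.pi/2
    print(name,c,yaw,L)
    uv=[cen(t,*q) for q in a];print(np.round(uv,1).tolist())
    uv=[u if u is not None else q for u,q in zip(uv,a)]
    r,f=fit([(t,uv)],[*c,yaw,zz],z=zz);print("top only",r.x,np.round(f(r.x),1))
    x=r.x[:3];cc,ss=np.cos(x[2]),np.sin(x[2])
    q=[proj(s,[x[0]+cc*i-ss*j,x[1]+ss*i+cc*j,zz]) for i,j in PAT]
    uvs=[u for u in[cen(s,*k,3) for k in q] if u is not None];print("side pred",np.round(q,1).tolist(),np.round(uvs,1).tolist())
    r,f=fit([(t,uv),(s,uvs)],[*x,zz]);print("both",r.x,np.round(f(r.x),1))
print("handle tri?",atz(t,220.6,261.2,.045))
for n,p in dict(brownbase=(322,229),purple=(339,198),mug=(326,282),jar=(393,170),can=(0,0)).items(): print(n,atz(t,*p,0)[:2])
E
```

```text
mud top (array([ 0.58434332, -0.00307636,  0.15674971]), [np.float64(0.0009326695512999189), np.float64(0.0009326695512999565)])
cover [0.49195012 0.25329217] 2.6996921564565604 [np.float64(0.1316513911072331), np.float64(0.1025586076370438)]
[[215.0, 230.2], [251.1, 246.8], [192.0, 277.4], [228.6, 294.7]]
top only [0.49242271 0.25400762 2.70232582 0.        ] [ 0.1  0.4 -0.2  0.1  0.4  0.  -0.2 -0.6]
side pred [[260.5, 232.2], [302.1, 232.1], [302.6, 214.9], [263.1, 215.0]] [[261.1, 234.2], [302.3, 234.2], [303.3, 213.6], [263.3, 213.7]]
both [ 4.92955604e-01  2.53953926e-01  2.70227407e+00 -1.00801347e-03] [ 0.2  0.3 -0.1 -0.   0.5 -0.2 -0.1 -0.8 -0.4 -1.8 -0.  -1.9 -0.5  1.6
 -0.   1.5]
housing [ 0.54239219 -0.28567102] 2.965611816936339 [np.float64(0.14062937266027573), np.float64(0.10229773101735457)]
[[420.7, 205.8], [460.5, 212.1], [413.2, 266.1], [455.2, 264.3]]
top only [ 0.54587044 -0.28464087  2.98823622  0.06      ] [-0.8  0.5  0.1  0.   0.6 -7.1 -0.   0.6]
side pred [[367.5, 325.9], [418.5, 314.5], [400.9, 288.2], [352.6, 298.1]] [[368.7, 327.3], [420.0, 316.2], [402.7, 289.8], [354.1, 299.4]]
both [ 0.54812274 -0.2864088   2.98063965  0.05539643] [-0.3 -0.1  0.5 -0.3  0.8 -8.  -0.1 -0.1 -0.3  0.1 -0.5  0.  -0.6  0.
 -0.4  0.2]
handle tri? [0.49036901 0.24812673 0.045     ]
brownbase [ 0.57466464 -0.00237778]
purple [ 0.65537627 -0.04740986]
mug [ 0.43889364 -0.0107484 ]
jar [ 0.72873886 -0.19002332]
can [1.24885693 0.90858041]
```

```bash
cat > go.py <<'E'
import sys;from h import *
s=robot.read_state();T=R.from_rotvec(s["ee_rot"]);M=T.as_matrix()
# args: x y z [yaw of tool y line, world rad]
a=list(map(float,sys.argv[1:]));d=M.T@(np.array(a[:3])-s["tool_pos"])
print("t",round(s["time"],2),"pos",s["tool_pos"].round(4),"tilt",round(float(np.arccos(-M[2,2])),4),"yaw_y",round(float(np.arctan2(M[1,1],M[0,1])),4),"gap",round(s["finger_gap"],4),"F",np.round(s["wrist_force"],1),"| tool shift",d.round(4))
if len(a)>3:
    e=(np.arctan2(M[1,1],M[0,1])-a[3]+np.pi/2)%np.pi-np.pi/2;print("turn",round(e,4))  # tool z is down
E
python3 -m inch '[[[-0.015,-0.01,0],0],[[-0.029,-0.0205,0],0],[[-0.029,-0.0205,0],0],[[-0.029,-0.0205,0],0],[[-0.029,-0.0205,0],0],[[-0.029,-0.0205,0],0],[[-0.029,-0.0205,0],0],[[-0.029,-0.0205,0],0],[[-0.029,-0.0205,0],0],[[-0.029,-0.0205,0],0],[[-0.029,-0.0205,0],0],[[-0.029,-0.0205,0],0]]'
python3 -m inch '[[[-0.029,-0.0205,0],0],[[-0.029,-0.0205,0],0],[[-0.029,-0.0205,0],0],[[-0.029,-0.0205,0],0],[[-0.029,-0.0205,0],0],[[-0.02,-0.0145,0],0],[[-0.01,-0.008,0],0],[[0,0,0],0],[[0,0,0],0]]'
python3 go.py 0.5843 -0.003 0.105
```

```text
time: 1.1
tool_pos: [0.4709, 0.2028, 0.2311]
ee_rot: [-0.703, -3.061, 0.0]
wrist_force: [1.3, -1.1, 0.8]
finger_gap: 0.0856
gripper_force: 0.0
time: 1.85
tool_pos: [0.5729, 0.0164, 0.2308]
ee_rot: [-0.704, -3.06, -0.001]
wrist_force: [-0.1, 0.1, 0.7]
finger_gap: 0.0852
gripper_force: 0.0
t 1.85 pos [0.5729 0.0164 0.2308] tilt 0.0015 yaw_y 1.1186 gap 0.0852 F [-0.1  0.1  0.7] | tool shift [-0.0189 -0.0125  0.1258]
```

```bash
python3 -m inch '[[[-0.0095,-0.006,0],0],[[-0.0095,-0.0065,0.005],0],[[0,0,0.02],0],[[0,0,0.025],0],[[0,0,0.025],0],[[0,0,0.025],0],[[0,0,0.016],0],[[0,0,0.0098],0],[[0,0,0],0],[[0,0,0],0]]'
python3 -m inch '[[[0,0,0],0],[[0,0,0],0],[[0,0,0],0],[[0,0,0],0],[[0,0,0],0],[[0,0,0],0],[[0,0,0],0]]' 0
python3 go.py 0.5843 -0.003 0.18
python3 - <<'E'
from h import *
t=grab("top");s=grab("side")["pixels"][:,:,::-1]
c=lambda im,x,y:cv2.resize(im[y:y+100,x:x+100],None,fx=4,fy=4,interpolation=3)
cv2.imwrite("pics/g1.png",np.hstack([c(t["pixels"][:,:,::-1],270,160),c(s,300,170)]))
E
```

```text
time: 2.68
tool_pos: [0.5852, -0.0037, 0.1055]
ee_rot: [-0.703, -3.062, 0.0]
wrist_force: [0.1, 0.2, -0.2]
finger_gap: 0.0855
gripper_force: 0.0
time: 3.27
tool_pos: [0.5853, -0.004, 0.106]
ee_rot: [0.704, 3.061, -0.0]
wrist_force: [-1.2, -1.2, 4.9]
finger_gap: 0.0186
gripper_force: 58.5
t 3.27 pos [ 0.5853 -0.004   0.106 ] tilt 0.0008 yaw_y 1.1188 gap 0.0186 F [-1.2 -1.2  4.9] | tool shift [ 0.0013  0.0005 -0.074 ]
```

View pics/g1.png

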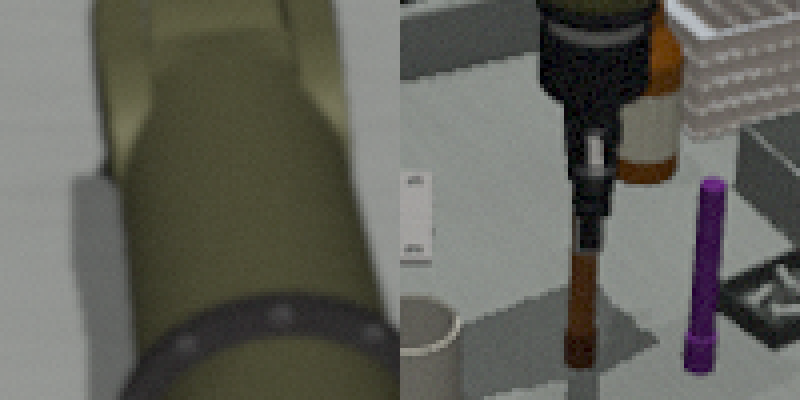

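The wooden muddler is gripped upright by the shaft (side crop 585,240) and the purple one is untouched. Next I refine the housing fit without the bad hole and lift.

```bash
python3 -m inch '[[[0,0,-0.01],0],[[0,0,-0.02],0],[[0,0,-0.03],0],[[0,0,-0.02],0],[[0,0,-0.015],0],[[0,0,0],0]]'
python3 - <<'E'
from fit import *;import pickle
F=pickle.load(open("f0.pkl","rb"));t,s=F["top"],F["side"]
uv=[(420.7,205.8),(460.5,212.1),(455.2,264.3)];us=[[368.7,327.3],[420.0,316.2],[402.7,289.8],[354.1,299.4]]
for o in([(t,uv)],[(t,uv),(s,us)]):
    for z in(.06,None):
        r,f=fit(o,[.548,-.286,2.98,.06],z);print(r.x.round(4),f(r.x).round(1))
b=[(400+np.array(q)-400)/1 for q in [(553,143),(611,153),(648,222),(603,290),(524,264),(499,206)]]
p=np.array([atz(t,400+(q[0]-400)/5-.4,195+q[1]/5-.4,.016)[:2] for q in b]);print(p.round(4))
E
python3 go.py 0.548 -0.286 0.2
```

```text
time: 3.87
tool_pos: [0.5866, -0.0037, 0.2041]
ee_rot: [0.703, 3.057, 0.002]
wrist_force: [0.7, -0.1, -1.2]
finger_gap: 0.0187
gripper_force: 58.7
[ 0.547  -0.2851  2.9814  0.06  ] [-0.4 -0.   0.5 -0.2 -0.1  0.2]
[ 0.5489 -0.2882  2.9816  0.048 ] [-0.2  0.2  0.3 -0.1 -0.2 -0.1]
[ 0.5472 -0.288   2.9827  0.06  ] [ 0.7 -0.1  1.6 -0.4  1.1  0.1 -0.2 -0.8 -0.2 -0.9 -0.4 -0.9 -0.3 -0.7]
[ 0.5486 -0.2866  2.9786  0.0554] [-0.1 -0.3  0.6 -0.4 -0.1 -0.2 -0.2  0.  -0.3  0.1 -0.3  0.  -0.1  0.1]
[[ 0.5839 -0.278 ]
 [ 0.5784 -0.3075]
 [ 0.5427 -0.3248]
 [ 0.5083 -0.3002]
 [ 0.522  -0.2606]
 [ 0.5518 -0.249 ]]
t 3.87 pos [ 0.5866 -0.0037  0.2041] tilt 0.0056 yaw_y 1.1189 gap 0.0187 F [ 0.7 -0.1 -1.2] | tool shift [-0.0885 -0.2708  0.0038]
```

```bash
python3 -m inch '[[[-0.0045,-0.0136,0],0],[[-0.0089,-0.0272,0],0],[[-0.0089,-0.0272,0],0],[[-0.0089,-0.0272,0],0],[[-0.0089,-0.0272,0],0],[[-0.0089,-0.0272,0],0],[[-0.0089,-0.0272,0],0],[[-0.0089,-0.0272,0],0],[[-0.0089,-0.0272,0],0],[[-0.0089,-0.0272,0],0],[[-0.0045,-0.0136,0],0],[[0,0,0],0]]'
python3 -m inch '[[[0,0,0],0],[[0,0,0],0],[[0,0,0],0]]'
python3 go.py 0.549 -0.287 0.115
python3 - <<'E'
from h import *
t=grab("top")["pixels"][:,:,::-1];s=grab("side")["pixels"][:,:,::-1]
c=lambda im,x,y:cv2.resize(im[y:y+100,x:x+100],None,fx=4,fy=4,interpolation=3)
cv2.imwrite("pics/g2.png",np.hstack([c(t,390,185),c(s,335,240)]))
E
```

```text
time: 4.87
tool_pos: [0.5443, -0.292, 0.1992]
ee_rot: [-0.712, -3.058, 0.003]
wrist_force: [0.3, 0.5, -2.7]
finger_gap: 0.0185
gripper_force: 58.8
time: 5.12
tool_pos: [0.547, -0.2854, 0.2002]
ee_rot: [-0.7, -3.062, -0.002]
wrist_force: [-1.4, -0.5, -1.8]
finger_gap: 0.0188
gripper_force: 58.8
t 5.12 pos [ 0.547  -0.2854  0.2002] tilt 0.0013 yaw_y 1.1214 gap 0.0188 F [-1.4 -0.5 -1.8] | tool shift [-0.0026 -0.0007  0.0852]
```

View pics/g2.png

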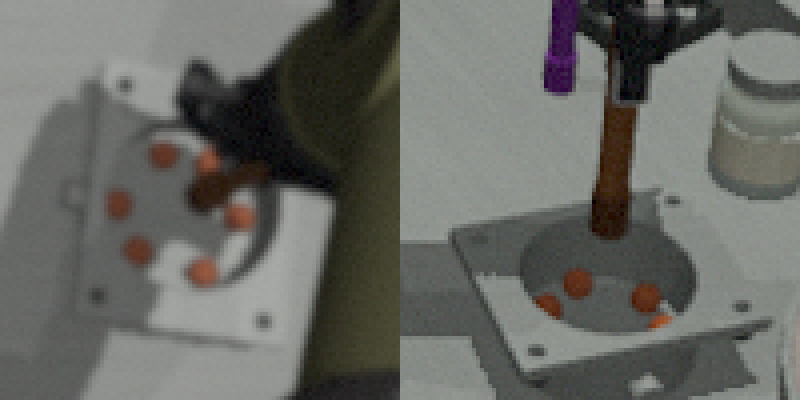

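Run:
```python
from h import *;import pickle
F=pickle.load(open("f0.pkl","rb"));t,s=F["top"],F["side"]
for z in(.095,.125,.19):
    p=[.547,-.2854,z];print(z,((proj(t,p)+.4-[390,185])*4).round(0),((proj(s,p)+.4-[335,240])*4+[400,0]).round(0))
```

```text
0.095 [206. 193.] [608. 224.]
0.125 [218. 185.] [612. 185.]
0.19 [247. 167.] [621.  99.]
```

```bash
python3 -m inch '[[[-0.0015,-0.0005,0.01],0],[[0,0,0.014],0],[[0,0,0.014],0],[[0,0,0.014],0],[[0,0,0.014],0],[[0,0,0.01],0],[[0,0,0.006],0],[[0,0,0],0],[[0,0,0],0]]'
python3 go.py 0.549 -0.287 0.118
python3 -m inch '[[[-0.0016,0.006,0],0],[[-0.002,0.0074,0],0],[[-0.002,0.0074,0],0],[[-0.002,0.0074,0],0],[[-0.002,0.0074,0],0],[[0,0,0],0],[[0,0,0],0]]'
python3 go.py 0.5733 -0.259 0.118
```

```text
time: 5.97
tool_pos: [0.5477, -0.2884, 0.1185]
ee_rot: [-0.703, -3.062, -0.0]
wrist_force: [0.9, -0.2, -1.3]
finger_gap: 0.0185
gripper_force: 58.8
t 5.97 pos [ 0.5477 -0.2884  0.1185] tilt 0.0001 yaw_y 1.1192 gap 0.0185 F [ 0.9 -0.2 -1.3] | tool shift [-0.0005  0.0018  0.0005]
time: 6.55
tool_pos: [0.5723, -0.2598, 0.1185]
ee_rot: [0.701, 3.062, 0.0]
wrist_force: [0.6, 0.3, -1.3]
finger_gap: 0.0187
gripper_force: 58.8
t 6.55 pos [ 0.5723 -0.2598  0.1185] tilt 0.0001 yaw_y 1.1206 gap 0.0187 F [ 0.6  0.3 -1.3] | tool shift [-0.0006  0.0012  0.0005]
```

```bash
python3 -m inch '[[[-0.0089,-0.0037,0],0],[[-0.0077,-0.0059,0],0],[[-0.0059,-0.0077,0],0],[[-0.0037,-0.0089,0],0],[[-0.0013,-0.0096,0],0],[[0.0013,-0.0096,0],0],[[0.0037,-0.0089,0],0],[[0.0059,-0.0077,0],0],[[0.0077,-0.0059,0],0],[[0.0089,-0.0037,0],0],[[0.0096,-0.0013,0],0],[[0.0096,0.0013,0],0]]'
python3 -m inch '[[[0.0089,0.0037,0],0],[[0.0077,0.0059,0],0],[[0.0059,0.0077,0],0],[[0.0037,0.0089,0],0],[[0.0013,0.0096,0],0],[[-0.0013,0.0096,0],0],[[-0.0037,0.0089,0],0],[[-0.0059,0.0077,0],0],[[0,0,0],0],[[0,0,0],0]]'
python3 go.py 0.548 -0.2867 0.118
python3 - <<'E'
from h import *
t=grab("top")["pixels"][:,:,::-1];s=grab("side")["pixels"][:,:,::-1]
c=lambda im,x,y:cv2.resize(im[y:y+100,x:x+100],None,fx=4,fy=4,interpolation=3)
cv2.imwrite("pics/g3.png",np.hstack([c(t,390,185),c(s,335,240)]))
E
```

```text
time: 7.55
tool_pos: [0.5219, -0.3171, 0.1188]
ee_rot: [0.705, 3.061, -0.001]
wrist_force: [0.3, -0.4, -1.5]
finger_gap: 0.0184
gripper_force: 58.8
time: 8.38
tool_pos: [0.5364, -0.2531, 0.1182]
ee_rot: [0.701, 3.062, 0.0]
wrist_force: [-0.0, 0.1, -1.9]
finger_gap: 0.0189
gripper_force: 58.9
t 8.38 pos [ 0.5364 -0.2531  0.1182] tilt 0.0004 yaw_y 1.1205 gap 0.0189 F [-0.   0.1 -1.9] | tool shift [-0.0251 -0.0252  0.0002]
```

View pics/g3.png

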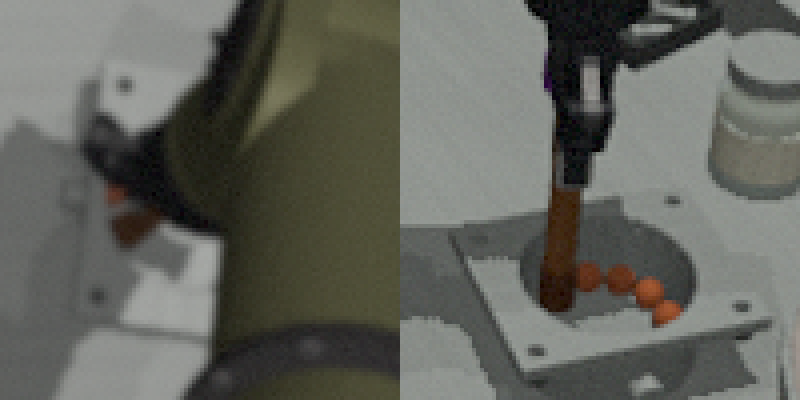

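The side crop shows the balls swept into a train ahead of the muddler, at crop (588,276) to (667,314). I back away from the train, lift, and check the balls.

```bash
python3 -m inch '[[[-0.001,-0.005,0],0],[[-0.001,-0.006,0],0],[[-0.0005,-0.0043,0],0],[[0,0,0],0],[[0,0,-0.01],0],[[0,0,-0.02],0],[[0,0,-0.02],0],[[0,0,-0.02],0],[[0,0,-0.015],0],[[0,0,-0.005],0],[[0,0,0],0]]'
python3 go.py 0.5853 -0.004 0.208
```

```text
time: 9.4
tool_pos: [0.5317, -0.2687, 0.2104]
ee_rot: [0.703, 3.059, -0.001]
wrist_force: [0.5, 0.1, -2.5]
finger_gap: 0.0186
gripper_force: 58.8
t 9.4 pos [ 0.5317 -0.2687  0.2104] tilt 0.0033 yaw_y 1.1191 gap 0.0186 F [ 0.5  0.1 -2.5] | tool shift [0.0673 0.2616 0.0022]
```

```bash
python3 -m inch '[[[0.0034,0.0131,0],0],[[0.0067,0.0262,0],0],[[0.0067,0.0262,0],0],[[0.0067,0.0262,0],0],[[0.0067,0.0262,0],0],[[0.0067,0.0262,0],0],[[0.0067,0.0262,0],0],[[0.0067,0.0262,0],0],[[0.0067,0.0262,0],0],[[0.0067,0.0262,0],0],[[0.0034,0.0131,0],0],[[0,0,0],0]]'
python3 -m inch '[[[0,0,0],0],[[0,0,0],0]]'
python3 go.py 0.5853 -0.004 0.1065
python3 - <<'E'
from h import *;import pickle
f=grab("top");pickle.dump(f,open("f1.pkl","wb"));t=f["pixels"];c=t[195:280,395:480].astype(int)
m=((c[...,0]-c[...,2]>45)).astype(np.uint8)
n,l,st,ce=cv2.connectedComponentsWithStats(m)
for i in range(1,n):
    if st[i,4]>5: print(st[i,4],atz(f,395+ce[i][0],195+ce[i][1],.016)[:2].round(4))
cv2.imwrite("pics/g4.png",cv2.resize(t[185:285,390:490,::-1],None,fx=4,fy=4,interpolation=3))
E
```

```text
time: 10.4
tool_pos: [0.5846, 0.002, 0.2073]
ee_rot: [-0.693, -3.062, -0.003]
wrist_force: [-0.5, -0.3, -2.3]
finger_gap: 0.0187
gripper_force: 58.9
time: 10.57
tool_pos: [0.5844, -0.0049, 0.2078]
ee_rot: [-0.705, -3.06, 0.002]
wrist_force: [-0.6, -1.1, -1.8]
finger_gap: 0.0185
gripper_force: 58.9
t 10.57 pos [ 0.5844 -0.0049  0.2078] tilt 0.0019 yaw_y 1.1178 gap 0.0185 F [-0.6 -1.1 -1.8] | tool shift [-0.0005  0.0014  0.1013]
89 [ 0.5782 -0.2618]
31 [ 0.5882 -0.2993]
35 [ 0.5728 -0.3224]
37 [ 0.5478 -0.3309]
```

View pics/g4.png

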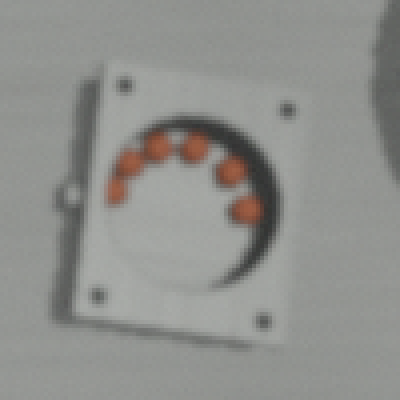

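All six balls are in the housing, bunched along the upper right wall from (116,190) to (247,210) in the crop, well away from where they started. The four threaded holes are clear at crop (125,84), (288,109), (98,296) and (264,321). Now I set the muddler down.

```bash
python3 -m inch '[[[0,0,0.015],0],[[0,0,0.02],0],[[0,0,0.02],0],[[0,0,0.02],0],[[0,0,0.012],0],[[0,0,0.007],0],[[0,0,0.004],0],[[0,0,0.003],0],[[0,0,0],0],[[0,0,0],0]]'
python3 go.py 0.5853 -0.004 0.1065
python3 - <<'E'
from fit import *;import pickle
t=pickle.load(open("f1.pkl","rb"))
uv=[cen(t,390+a/4-.4,185+b/4-.4,3) for a,b in[(125,84),(288,109),(98,296),(264,321)]];print(np.round(uv,1).tolist())
s=pickle.load(open("f0.pkl","rb"))["side"]
us=[[368.7,327.3],[420.0,316.2],[402.7,289.8],[354.1,299.4]]
for o,z in(([(t,uv)],.06),([(t,uv)],None),([(t,uv),(s,us)],.06),([(t,uv),(s,us)],None)):
    r,f=fit(o,[.548,-.286,2.98,.06],z);print(r.x.round(4),f(r.x).round(1))
E
```

```text
time: 11.45
tool_pos: [0.5854, -0.0038, 0.1081]
ee_rot: [0.704, 3.061, 0.0]
wrist_force: [0.9, -0.1, -1.9]
finger_gap: 0.0184
gripper_force: 58.9
t 11.45 pos [ 0.5854 -0.0038  0.1081] tilt 0.0011 yaw_y 1.1186 gap 0.0184 F [ 0.9 -0.1 -1.9] | tool shift [-0.     -0.0002  0.0016]
[[420.8, 205.9], [461.5, 212.1], [414.1, 258.5], [455.4, 264.9]]
[ 0.5465 -0.286   2.9771  0.06  ] [ 0.   0.  -0.   0.1  0.   0.  -0.  -0.1]
[ 0.5462 -0.2855  2.977   0.0621] [-0.  -0.   0.   0.  -0.   0.  -0.  -0.1]
[ 0.5469 -0.2879  2.9774  0.06  ] [ 0.8 -0.1  0.7 -0.1  0.8 -0.2  0.7 -0.3 -0.5 -0.8 -0.4 -0.7 -0.4 -0.9
 -0.4 -0.8]
[ 0.5478 -0.2873  2.9775  0.0563] [ 0.2 -0.2  0.  -0.2  0.2 -0.4  0.1 -0.5 -0.3  0.  -0.4  0.1 -0.4  0.
 -0.3  0. ]
```

```bash
python3 -m inch '[[[0,0,0.0014],0],[[0,0,0],0],[[0,0,0],0]]'
python3 -m inch '[[[0,0,0],0],[[0,0,0],0],[[0,0,0],0],[[0,0,0],0],[[0,0,0],0],[[0,0,0],0],[[0,0,-0.01],0],[[0,0,-0.02],0],[[0,0,-0.03],0],[[0,0,-0.03],0],[[0,0,-0.02],0],[[0,0,0],0]]' 0.085
python3 go.py 0.4927 0.254 0.21 1.1315
```

```text
time: 11.7
tool_pos: [0.5851, -0.0035, 0.1064]
ee_rot: [0.704, 3.061, 0.0]
wrist_force: [0.3, -0.9, -1.5]
finger_gap: 0.0186
gripper_force: 58.9
time: 12.7
tool_pos: [0.5873, -0.0035, 0.2217]
ee_rot: [0.702, 3.054, 0.003]
wrist_force: [0.4, -0.7, -0.0]
finger_gap: 0.0852
gripper_force: 0.0
t 12.7 pos [ 0.5873 -0.0035  0.2217] tilt 0.0085 yaw_y 1.1189 gap 0.0852 F [ 0.4 -0.7 -0. ] | tool shift [0.1976 0.1903 0.011 ]
turn -0.0126
```

```bash
python3 -m inch '[[[0.0123,0.012,0],-0.0126],[[0.0245,0.0237,0],0],[[0.0245,0.0237,0],0],[[0.0245,0.0237,0],0],[[0.0245,0.0237,0],0],[[0.0245,0.0237,0],0],[[0.0245,0.0237,0],0],[[0.0245,0.0237,0],0],[[0.0123,0.012,0],0],[[0,0,0],0],[[0,0,0],0],[[0,0,0],0]]'
python3 go.py 0.4927 0.254 0.0175 1.1315
python3 - <<'E'
from h import *
t=grab("top")["pixels"][:,:,::-1];s=grab("side")["pixels"][:,:,::-1]
c=lambda im,x,y:cv2.resize(im[y:y+100,x:x+130],None,fx=3,fy=3,interpolation=3)
cv2.imwrite("pics/g5.png",np.hstack([c(t,230,170),c(s,240,170)]))
E
```

```text
time: 13.7
tool_pos: [0.4882, 0.251, 0.2156]
ee_rot: [-0.685, -3.066, 0.002]
wrist_force: [-0.5, -0.5, 0.2]
finger_gap: 0.0853
gripper_force: 0.0
t 13.7 pos [0.4882 0.251  0.2156] tilt 0.0014 yaw_y 1.1314 gap 0.0853 F [-0.5 -0.5  0.2] | tool shift [-0.0028  0.0049  0.1981]
turn -0.0001
```

View pics/g5.png

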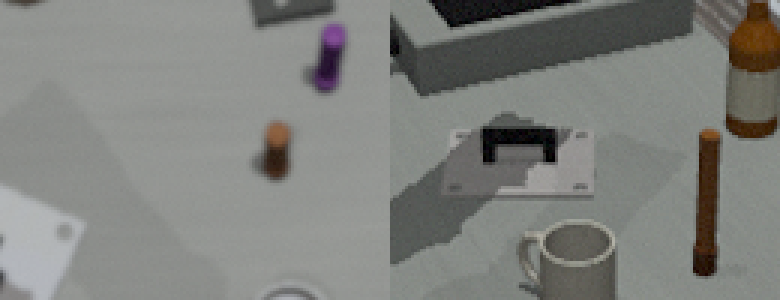

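The muddler stands upright at its old place, released. The handle is in the side crop at x 482–557, y 127–139. I check that against the predicted handle position.

Run:
```python
from h import *;import pickle
F=pickle.load(open("f0.pkl","rb"));t,s=F["top"],F["side"]
x,y,w=.4925,.254,2.7023
for a in(-.04,0,.04):
    for z in(.027,.045):
        p=[x+a*np.cos(w),y+a*np.sin(w),z];print(a,z,((proj(s,p)+.35-[240,170])*3+[390,0]).round(0),((proj(t,p)+.4-[180,220])*5).round(0))
print("bar top centre tri",tri(ray(t,220.6,261.2),ray(s,282.8,213.3)))
```

```text
-0.04 0.027 [554. 140.] [235. 135.]
-0.04 0.045 [553. 126.] [229. 130.]
0 0.027 [516. 140.] [200. 207.]
0 0.045 [516. 126.] [193. 204.]
0.04 0.027 [479. 140.] [165. 280.]
0.04 0.045 [478. 126.] [158. 278.]
bar top centre tri (array([0.4923074 , 0.24816652, 0.04174143]), [np.float64(0.0017200620284672807), np.float64(0.001720062028467246)])
```

```bash
python3 -m inch '[[[-0.0035,0.0027,0.015],0],[[0,0,0.03],0],[[0,0,0.03],0],[[0,0,0.03],0],[[0,0,0.03],0],[[0,0,0.025],0],[[0,0,0.018],0],[[0,0,0.01],0],[[0,0,0.0095],0],[[0,0,0],0],[[0,0,0],0],[[0,0,0],0]]'
python3 go.py 0.4925 0.252 0.0175 1.1315
```

```text
time: 14.8
tool_pos: [0.4935, 0.2529, 0.0196]
ee_rot: [0.685, 3.065, 0.002]
wrist_force: [0.3, 0.1, 0.3]
finger_gap: 0.0849
gripper_force: 0.0
t 14.8 pos [0.4935 0.2529 0.0196] tilt 0.0017 yaw_y 1.1312 gap 0.0849 F [0.3 0.1 0.3] | tool shift [ 0.0005 -0.0012  0.0021]
turn -0.0003
```

```bash
python3 -m inch '[[[0,0,0.002],0],[[0,0,0],0],[[0,0,0],0]]'
python3 -m inch '[[[0,0,0],0],[[0,0,0],0],[[0,0,0],0],[[0,0,0],0],[[0,0,0],0],[[0,0,0],0],[[0,0,0],0],[[0,0,0],0]]' 0
python3 go.py 0.4925 0.252 0.0175 1.1315
```

```text
time: 15.05
tool_pos: [0.493, 0.2529, 0.0171]
ee_rot: [0.684, 3.065, 0.001]
wrist_force: [-0.2, -0.4, -0.1]
finger_gap: 0.085
gripper_force: 0.0
time: 15.72
tool_pos: [0.4926, 0.2524, 0.0167]
ee_rot: [-0.685, -3.066, 0.001]
wrist_force: [-1.6, -1.8, 2.8]
finger_gap: 0.0132
gripper_force: 59.7
t 15.72 pos [0.4926 0.2524 0.0167] tilt 0.0005 yaw_y 1.1314 gap 0.0132 F [-1.6 -1.8  2.8] | tool shift [-0.0001 -0.0005 -0.0008]
turn -0.0001
```

```bash
python3 -m inch '[[[0,0,-0.005],0],[[0,0,-0.015],0],[[0,0,-0.025],0],[[0,0,-0.03],-0.045],[[0,0,-0.03],-0.045],[[0,0,-0.03],-0.045],[[0,0,-0.03],-0.045],[[0,0,-0.025],-0.045],[[0,0,-0.015],-0.05],[[0,0,-0.005],0],[[0,0,0],0],[[0,0,0],0]]'
python3 go.py 0.547 -0.287 0.225 1.4062
```

```text
time: 16.72
tool_pos: [0.4922, 0.2523, 0.2255]
ee_rot: [-0.26, -3.129, 0.002]
wrist_force: [0.6, -0.3, -4.5]
finger_gap: 0.013
gripper_force: 58.9
t 16.72 pos [0.4922 0.2523 0.2255] tilt 0.0018 yaw_y 1.405 gap 0.013 F [ 0.6 -0.3 -4.5] | tool shift [-0.1431 -0.5229  0.0008]
turn -0.0012
```

```bash
python3 -m inch '[[[-0.0018,-0.0065,0],0],[[-0.0036,-0.0131,0],0],[[-0.0054,-0.0196,0],0],[[-0.0072,-0.0261,0],0],[[-0.0072,-0.0261,0],0],[[-0.0072,-0.0261,0],0],[[-0.0072,-0.0261,0],0],[[-0.0072,-0.0261,0],0],[[-0.0072,-0.0261,0],0],[[-0.0072,-0.0261,0],0],[[-0.0072,-0.0261,0],0],[[-0.0072,-0.0261,0],0]]'
python3 -m inch '[[[-0.0072,-0.0261,0],0],[[-0.0072,-0.0261,0],0],[[-0.0072,-0.0261,0],0],[[-0.0072,-0.0261,0],0],[[-0.0072,-0.0261,0],0],[[-0.0072,-0.0261,0],0],[[-0.0072,-0.0261,0],0],[[-0.0072,-0.0261,0],0],[[-0.0054,-0.0196,0],0],[[-0.0036,-0.0131,0],0],[[-0.0018,-0.0065,0],0],[[0,0,0],0]]'
python3 -m inch '[[[0,0,0],0],[[0,0,0],0],[[0,0,0],0],[[0,0,0],0]]'
python3 go.py 0.547 -0.287 0.14 1.4062
```

```text
time: 17.72
tool_pos: [0.5215, -0.033, 0.2256]
ee_rot: [-0.26, -3.129, 0.001]
wrist_force: [0.6, -0.6, -3.9]
finger_gap: 0.0131
gripper_force: 58.9
time: 18.72
tool_pos: [0.5485, -0.2877, 0.2257]
ee_rot: [-0.262, -3.129, 0.0]
wrist_force: [-0.4, 0.2, -3.5]
finger_gap: 0.0132
gripper_force: 58.9
time: 19.05
tool_pos: [0.5497, -0.2845, 0.2268]
ee_rot: [0.255, 3.131, 0.001]
wrist_force: [0.2, -0.4, -3.7]
finger_gap: 0.0127
gripper_force: 58.9
t 19.05 pos [ 0.5497 -0.2845  0.2268] tilt 0.0004 yaw_y 1.4085 gap 0.0127 F [ 0.2 -0.4 -3.7] | tool shift [ 0.0023 -0.0029  0.0868]
turn 0.0023
```

```bash
python3 -m inch '[[[0.001,-0.001,0.01],0],[[0.001,-0.001,0.018],0],[[0,0,0.02],0],[[0,0,0.02],0],[[0,0,0.02],0],[[0,0,0.015],0],[[0,0,0.01],0],[[0,0,0.006],0],[[0,0,0],0],[[0,0,0],0],[[0,0,0],0],[[0,0,0],0]]'
python3 go.py 0.547 -0.287 0.1067 1.4062
python3 - <<'E'
from h import *;import pickle
t=grab("top");s=grab("side");pickle.dump((t,s),open("f2.pkl","wb"))
c=lambda im,x,y:cv2.resize(im["pixels"][y:y+100,x:x+100,::-1],None,fx=4,fy=4,interpolation=3)
cv2.imwrite("pics/g6.png",np.hstack([c(t,395,185),c(s,335,240)]))
E
```

```text
time: 20.05
tool_pos: [0.5478, -0.2878, 0.1087]
ee_rot: [0.258, 3.129, -0.001]
wrist_force: [-0.7, 0.2, -3.1]
finger_gap: 0.0132
gripper_force: 58.8
t 20.05 pos [ 0.5478 -0.2878  0.1087] tilt 0.0019 yaw_y 1.4066 gap 0.0132 F [-0.7  0.2 -3.1] | tool shift [0.0009 0.0007 0.002 ]
turn 0.0004
```

View pics/g6.png

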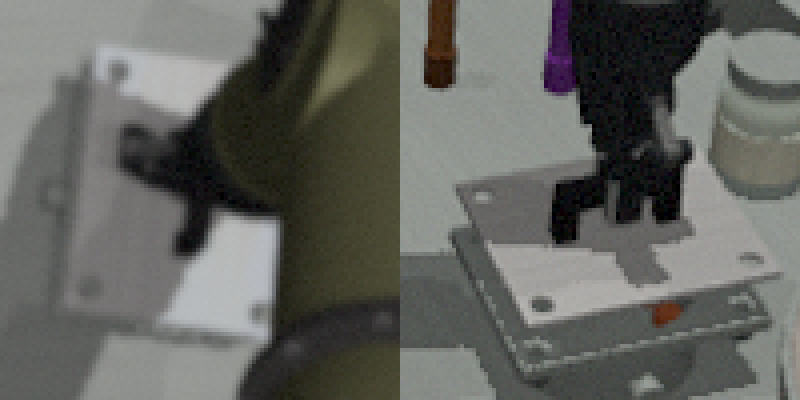

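The plate hangs level over the housing. Its holes are at top crop (118,70), (89,287), (257,313) and side crop (482,197), (542,304), (750,259). I fit the plate pose with these.

Run:
```python
from fit import *;import pickle
t,s=pickle.load(open("f2.pkl","rb"))
a=[np.array([395+x/4-.4,185+y/4-.4]) for x,y in[(118,70),(89,287),(257,313)]]
b=[np.array([335+(x-400)/4-.4,240+y/4-.4]) for x,y in[(482,197),(542,304),(750,259)]]
for o,z in(([(t,a)],.094),([(s,b)],.094),([(t,a),(s,b)],.094),([(t,a),(s,b)],None)):
    r,f=fit(o,[.547,-.287,2.977,.094],z);print(r.x.round(4),f(r.x).round(1))
us=[[368.7,327.3],[420.0,316.2],[402.7,289.8],[354.1,299.4]]
r,f=fit([(s,us)],[.547,-.287,2.977,.06],.06);print("housing side only",r.x.round(4),f(r.x).round(1))
```

```text
[ 0.5482 -0.2865  2.9682  0.094 ] [-0.1  0.1 -0.1 -0.2  0.2  0.1]
[ 0.5488 -0.2882  2.9911  0.094 ] [-0.2 -0.5  0.2  0.3 -0.   0.1]
[ 0.5489 -0.2872  2.9784  0.094 ] [-0.1 -0.   0.4 -0.2  0.8 -0.3 -0.3 -1.  -0.3 -0.2 -0.3  0.2]
[ 0.5493 -0.2869  2.9788  0.0924] [-0.4 -0.   0.2 -0.3  0.5 -0.4 -0.2 -0.7 -0.3  0.2 -0.3  0.5]
housing side only [ 0.5463 -0.2908  2.9781  0.06  ] [-0.   0.1  0.1  0.1  0.  -0.1 -0.1 -0. ]
```

```bash
python3 -m inch '[[[0.001,-0.0005,0.001],0],[[0.0008,-0.0005,0.0005],0],[[0,0,0],0],[[0,0,0],0],[[0,0,0],0],[[0,0,0],0],[[0,0,0],0],[[0,0,0],0],[[0,0,0],0],[[0,0,0],0],[[0,0,0],0],[[0,0,0],0]]'
python3 go.py 0.546 -0.2885 0.107 1.4062
python3 - <<'E'
from h import *;import pickle
t=grab("top");s=grab("side");pickle.dump((t,s),open("f3.pkl","wb"))
c=lambda im,x,y:cv2.resize(im["pixels"][y:y+80,x:x+80,::-1],None,fx=5,fy=5,interpolation=3)
cv2.imwrite("pics/g7.png",np.hstack([c(t,400,190),c(s,345,270)]))
E
```

```text
time: 21.15
tool_pos: [0.5452, -0.2882, 0.1061]
ee_rot: [0.258, 3.131, -0.0]
wrist_force: [-0.4, 0.0, -4.8]
finger_gap: 0.0133
gripper_force: 58.8
t 21.15 pos [ 0.5452 -0.2882  0.1061] tilt 0.0001 yaw_y 1.4066 gap 0.0133 F [-0.4  0.  -4.8] | tool shift [-0.0008 -0.0001 -0.0009]
turn 0.0004
```

View pics/g7.png

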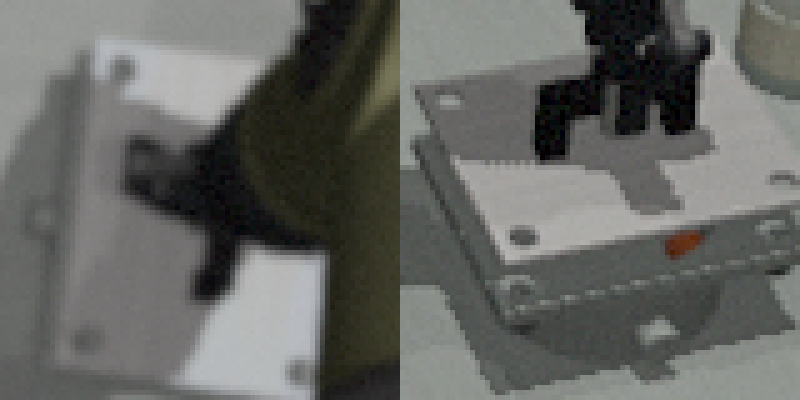

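Run:
```python
from fit import *;import pickle
t,s=pickle.load(open("f3.pkl","rb"))
a=[np.array([400+x/5-.4,190+y/5-.4]) for x,y in[(121,70),(86,339),(300,371)]]
b=[np.array([345+(x-400)/5-.4,270+y/5-.4]) for x,y in[(449,100),(523,236),(785,179)]]
for o in([(t,a)],[(s,b)]):
    r,f=fit(o,[.547,-.287,2.977,.092],.092);print(r.x.round(4),f(r.x).round(1))
print([robot.read_state()[k] for k in("time","gripper_force","dq")])
```

```text
[ 0.5459 -0.287   2.9787  0.092 ] [-0.  -0.1  0.2  0.1 -0.2  0. ]
[ 0.5467 -0.2888  2.9878  0.092 ] [-0.1 -0.4  0.3  0.1 -0.2  0.2]
[21.25, 58.80224347114563, array([ 0.00134867, -0.00071769,  0.00146835,  0.00070963,  0.0005984 ,
       -0.00101642,  0.00075756])]
```

```bash
python3 -c "
from rig import robot
print(robot.sign_off())"
```

```text
the job is handed in; nothing more can be done
None
```

I stirred the balls, put the muddler back on the counter clear of the housing, and handed in with the cover plate held level about 3 cm above the flange, its holes within about 2 mm of the threaded holes by camera; no verdict was returned.

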